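# Square a copper busbar in the jig corner, then lay it on its insulators

### The job

The copper bar slides easily on the jig's bed: bring it into the corner, flat on the bed, square and flush against both the back stop and the side stop, so that its position is fixed. Then grip it across its middle under the bridge, lift it out and lay it gently across the two red insulators of the stand, centred and in line with them, and let go. Leave the other things on the bench where they are.

Things in the scene. Friction and masses are not known exactly. Their poses are not given: they have to be found in the camera images.
- bar: Loose flat copper busbar, 140 (x) x 40 (y) x 12 (z) mm, about 0.55 kg, two dark bolt holes (52 mm either side of the middle). Origin at the centre of its underside; x along its length, z up. Starts flat on the jig's bed, askew and out of the corner; it is symmetrical, so either end may lead. A push of a few newtons (under 9 N) slides it on the bed; pushed firmly (15 to 20 N) against the stops it stays put.
- bar_center (a point): Middle of the copper bar: 6 mm above its underside; axes as the bar.
- jig: Fixed drilling jig, grey bed; origin on the bench under it; x runs away from the robot along the side stop (turned up to 0.15 rad), y left, z up. In this frame (mm): bed x -140 to 140, y -130 to 110, top at z 12. A bar home in the corner, lengthwise in x, has its middle at x 25, y 35, z 18.
- jig_corner (a point): Where both stop faces meet, on the bed's top: (95, 55, 12) mm in the jig's frame, same axes. Jig's frame, mm: back stop's face at x 95 looks to -x, y -45 to 70. Side stop's face at y 55 looks to -y, in two pieces, x -125 to -10 and 55 to 95; the gap between leaves room for a finger. Stops are 16 thick, 14 high above the bed.
- jig_bridge (a point): Middle of the underside of the jig's green bridge: (35, -10, 122) mm in the jig's frame, same axes. Jig's frame, mm: beam x 15 to 55, z 122 to 148, y -135 to 115, on posts (x 20 to 50) at y 96 to 114 and -134 to -116. To grip the bar's middle the tool has to lean back (to -x) some 30 to 35 degrees, in front of the beam.
- stand: Fixed busbar stand: aluminium plate 190 (x) x 90 (y) x 6 mm with two red round insulators, 36 mm across, at x -50 and +50 mm, y 0, flat tops at z 40 mm. Origin on the bench under its centre; x runs through both insulators, z up.
- stand_top (a point): Midway between the tops of the two insulators, at z 40 mm of the stand; axes as the stand. A bar laid down centred has its underside's centre here.
- spanner: Bystander: steel spanner lying on the bench, 160 mm long; origin under its middle.
- screw_tub: Bystander: white tub with blue lid, 68 mm across, 55 mm high; origin under its centre.
- insulator: Bystander: single spare red insulator standing on the bench, 36 mm across, 34 mm high; origin under its centre.
- screwdriver: Bystander: screwdriver lying on the bench, 200 mm long; origin under its middle.
- drill: Bystander: cordless drill standing on its battery, about 200 mm high; origin under the battery.
- tape_measure: Bystander: yellow tape measure, 70 x 38 x 66 mm; origin under its centre.
Things that resemble listed ones, but are neither listed nor needed, are in the scene too. There is more than one size of the bar; the one meant has the size given above.

How it is judged (in metres and radians):
On the way, in this order (a step that is already met when the one before it is completed fails the run):
1. the bar lies flat on the bed, home in the corner: within 3 mm of both stops and square to them within 2 degrees, and is at rest (x of bar_center in the frame of jig between 0.022 and 0.028 m and y of bar_center in the frame of jig between 0.032 and 0.038 m and z of bar_center in the frame of jig between 0.015 and 0.021 m and angle between the x axis of bar and the x axis of jig, either way round below 0.035 rad and linear speed of bar below 0.02 m/s), for 0.2 s.
2. the bar is held in the fingers within 35 mm of its middle and lifted 20 mm clear of the bed (z of bar_center in the frame of jig above 0.038 m and contact force between the fingers and bar above 1 N and x of the grasp point in the frame of bar between -0.035 and 0.035 m), for 0.1 s.
At the end, for the whole second after the job is handed in: The bar lies level and at rest on both red insulators of the stand: its middle within 15 mm lengthwise and 12 mm sideways of midway between them, its underside within 4 mm of their tops, in line with the stand within 8 degrees (x of bar in the frame of stand between -0.015 and 0.015 m and y of bar in the frame of stand between -0.012 and 0.012 m and z of bar in the frame of stand between 0.036 and 0.044 m and angle between the x axis of bar and the x axis of stand, either way round below 0.14 rad and angle between bar's own z axis and vertical below 0.06 rad and linear speed of bar below 0.02 m/s and contact force between bar and stand above 1 N); the robot touches nothing.
It fails at once if a loose bystander (spanner, tub, spare insulator, screwdriver, drill, tape measure) moved more than 30 mm (distance of any of spanner, screw_tub, insulator, screwdriver, drill, tape_measure from where it was at the start of the episode above 0.03 m).
It fails at once if the bar is dropped or slammed on the stand (over 60 N) (contact force between bar and stand above 60 N).
It also fails if it takes over 72 s, if anything falls off the work surface, if the arm or the gripper's body presses on something with over 40 N, if the wrist force passes 120 N, or if a joint passes its speed limit or range.

### The arm

A 6-joint arm with a two-finger parallel gripper is mounted at the origin on the work surface. World frame = base frame: x ahead of the robot, y to its left, z up, the work surface at z = 0. Lengths are in m, angles in degrees, forces in N, time in s.
With the tool pointing down it reaches from about 0.375 to 0.9 m from the base axis. Payload 3.1 kg.
Tool frame: the origin (TCP) lies on the centre line of the jaws, within the pads' length; the fingertips stand 25 mm ahead of it and the grasp point (between the pads) lies 6 mm ahead of it; z points along the fingers, y is the line along which they close (so a half turn about z gives the same grasp; the last joint's range is limited). The gripper opens to 87 mm and grips with 3 to 60 N. Pads are 19 mm wide; open, the fingers measure 117 mm over their backs; the gripper's body (75 mm by 190 mm) begins 51 mm behind the grasp point.
Start: joints at [60.762, 30.224, 82.088, -0, 67.689, -10.227], TCP at [0.204, 0.591, 0.225] pointing down, gripper open.
Joint ranges: [-176.69, 176.69], [-43.24, 126.21], [12.49, 139.97], [-82, 262], [0, 151.66], [-163.58, 163.58]. Speed limits (degrees/s): [159.86, 159.86, 180, 180, 180, 180].

### API

Orientations are given as a 3x3 rotation matrix whose columns are the frame's x, y, z axes.
In Python, from rig import bot, cams, models gives the robot as it stands. The module is installed in compiled form; this text tells all that it offers.
- The arm moves only by the shell command python3 -m handwheel 'ROWS' [OPENING]. ROWS is JSON, a list of rows, each a list of 6 numbers: the shift along the world's x, y, z each as a share of 1 m, from -1 to 1, then the turn, a rotation vector about the world's x, y, z each as a share of 2 rad, from -1 to 1. In form: [[dx, dy, dz, wx, wy, wz], ...]. A call has exactly 8 rows; each row is the pose to reach, as a shift and turn from the pose commanded when the call began; what a row does not reach only later rows make up. A row lasts 1/12 s, in which the tool goes at most 41.7 mm and 7.16 degrees, less where a joint would pass 70% of its speed; a pose out of reach is approached as far as the arm can. A call with a number of a shift or a turn outside -1 to 1 is refused whole. A call with a gripper value outside its range is refused whole. OPENING is the opening, from -1 (shut) to 1 (fully open), so that 0 is half open, set as the call begins (- or left out, the last holds). The fingers move at their own pace and stop on an object; the grip force is fixed at half the most. Time passes only in rows, so rows that repeat a pose let the fingers close, or fill a call up. It gives the time, the measured TCP pose, the force, the opening and the grip force at its end, in the units of the state.
- bot.read_state(): the state, without advancing time (a new reading comes with each control period).
- cams.capture(name): name is "scene" or "side" or "wrist"; returns (picture, depth): 400x640x3 uint8, blue, green, red; 400x640 float32, m along the optical axis (not along the pixel's ray), 0 where there is no reading.
- cams.calibration(name): a dict with "mtx" (3x3 intrinsics, pixels), "R" (3x3) and "t" (3): a world point X has camera coordinates R X + t; the wrist camera has in their place "tool_from_camera" (4x4, takes a point from camera to tool coordinates, whose origin is the TCP and whose axes are the flange's). Camera axes: x right, y down, z forward; pixel columns grow to the right and rows downward; lengths in m; the calibration is good to about 2 mm. A picture is of the moment at which its call begins: read the wrist's pose just before it. calibration takes no time and is no camera call.
- bot.hand_in(): hands the job in; it is judged then, once.
Trained networks look in the newest picture that a camera, given by its name, has taken for a name from the list of things; names that differ only in an ending like _2 or _b are one class to them, and where a whole thing is asked for, a point or a joint stands for the part that bears it (a point fixed in the world has none). Each returns a list of dicts, best first, with "conf" (0 to 1); they miss things now and then, are a little off and sometimes report something else, mostly with a low value. They report only what shows in the picture. A call takes as long as a camera call. They do not tell look-alikes from the thing itself.
- models.spot_in(query, camera): "position" ([column, row] in pixels, amid what is visible of it).
- models.tip_of(query, camera): "position" ([column, row] in pixels: a listed point, or the origin of a listed thing).
The state is a dict: "time_s": time; "joint_positions": joint angles; "qvel": joint speeds; "tau": joint torques, N m; "position": TCP position; "tcp_rot": TCP orientation; "force": force on the tool from outside, world axes, zero at the start; "moment": the same for the moment, N m; "opening": opening from 0.0 (shut) to 1.0 (fully open); "grasp_force": force on a finger pad.
Only numpy, scipy, OpenCV 4.12 (cv2) and the standard library are available. Lean on these libraries where they do the work, as an engineer would, in place of code of your own. Each camera call takes 0.05 s, during which the arm holds its last target. There are 200 camera calls.

## Working session

There is one attempt and no reset: what is moved stays moved. The work goes in short steps, Python scripts to look and compute and a shell command to move; the robot and the scene stay as the last step left them, time stands still between calls to the robot, and variables do not carry over. Pictures are saved under pics/ and viewed, at most 10 in all, crops included, and the job is handed in when it is done.

```bash
mkdir -p pics
cat > h.py <<'E'
import numpy as np, cv2
from rig import bot, cams, models
def cap(n):
    s=bot.read_state(); p,d=cams.capture(n); c=cams.calibration(n); K=np.array(c["mtx"])
    if n=="wrist":
        T=np.eye(4); T[:3,:3]=s["tcp_rot"]; T[:3,3]=s["position"]; M=T@np.array(c["tool_from_camera"])
    else:
        R=np.array(c["R"]); M=np.eye(4); M[:3,:3]=R.T; M[:3,3]=-R.T@np.array(c["t"])
    return p,d,K,M
def cloud(d,K,M):
    v,u=np.mgrid[:d.shape[0],:d.shape[1]]
    P=np.stack([(u-K[0,2])/K[0,0]*d,(v-K[1,2])/K[1,1]*d,d],-1)
    W=P@M[:3,:3].T+M[:3,3]; W[d<=0]=np.nan
    return W
E
python3 - <<'E'
from h import *
for n in ("scene","side"):
    p,d,K,M=cap(n); cv2.imwrite(f"pics/{n}0.png",p); W=cloud(d,K,M); np.savez(f"{n}0.npz",p=p,W=W,K=K,M=M)
    print(n,M[:3,3].round(3))
    for q in ("bar","jig","stand","jig_corner","stand_top","jig_bridge"):
        for f in (models.spot_in,models.tip_of):
            print(q,f.__name__,[(np.round(r["position"]).tolist(),round(r["conf"],2),W[int(r["position"][1]),int(r["position"][0])].round(3).tolist()) for r in f(q,n)[:3]])
s=bot.read_state();print(s["time_s"],s["position"],s["tcp_rot"],s["force"])
E
```

```text
scene [1.313 0.601 1.131]
bar call [([266.0, 208.0], 0.83, [0.612, -0.177, 0.026]), ([422.0, 223.0], 0.8, [0.353, 0.248, 0.02]), ([311.0, 148.0], 0.75, [0.289, -0.256, 0.02])]
bar call [([273.0, 204.0], 0.83, [0.584, -0.169, 0.023]), ([420.0, 222.0], 0.73, [0.351, 0.237, 0.02]), ([311.0, 150.0], 0.66, [0.295, -0.251, 0.021])]
jig call [([263.0, 202.0], 0.77, [0.595, -0.203, 0.019]), ([355.0, 256.0], 0.68, [0.58, 0.151, 0.01])]
jig call []
stand call [([354.0, 257.0], 0.81, [0.579, 0.15, 0.005])]
stand call [([355.0, 256.0], 0.88, [0.579, 0.154, 0.007]), ([274.0, 208.0], 0.66, [0.595, -0.158, 0.025])]
jig_corner call [([265.0, 203.0], 0.64, [0.59, -0.204, 0.014])]
jig_corner call [([269.0, 232.0], 0.61, [0.682, -0.094, 0.03])]
stand_top call [([453.0, 278.0], 0.37, [0.509, 0.425, 0.058])]
stand_top call [([357.0, 248.0], 0.6, [0.549, 0.14, 0.005])]
jig_bridge call [([263.0, 201.0], 0.98, [0.592, -0.205, 0.02])]
jig_bridge call [([259.0, 189.0], 0.65, [0.648, -0.154, 0.15]), ([270.0, 234.0], 0.43, [0.687, -0.09, 0.029]), ([272.0, 203.0], 0.24, [0.581, -0.176, 0.025])]
side [ 0.121 -0.7
[... 699 characters left out ...]
er call [([375.0, 254.0], 0.97, [0.585, -0.195, 0.011]), ([254.0, 153.0], 0.69, [0.469, 0.398, 0.056])]
jig_corner call [([380.0, 223.0], 0.7, [0.671, -0.098, 0.015])]
stand_top call [([311.0, 188.0], 0.58, [0.58, 0.163, 0.005])]
stand_top call [([315.0, 182.0], 0.78, [0.608, 0.195, 0.005])]
jig_bridge call [([372.0, 253.0], 0.86, [0.579, -0.188, 0.016])]
jig_bridge call [([384.0, 211.0], 0.79, [0.609, -0.186, 0.145]), ([314.0, 182.0], 0.44, [0.603, 0.193, 0.003])]
1.3 [0.20355402 0.59090888 0.22486439] [[-9.45467215e-01  3.25717275e-01  3.92144855e-05]
 [ 3.25717276e-01  9.45467215e-01  3.31144363e-05]
 [-2.62900665e-05  4.40814493e-05 -9.99999999e-01]] [-0.41065945 -0.0485978   0.34247055]
```

View pics/scene0.png

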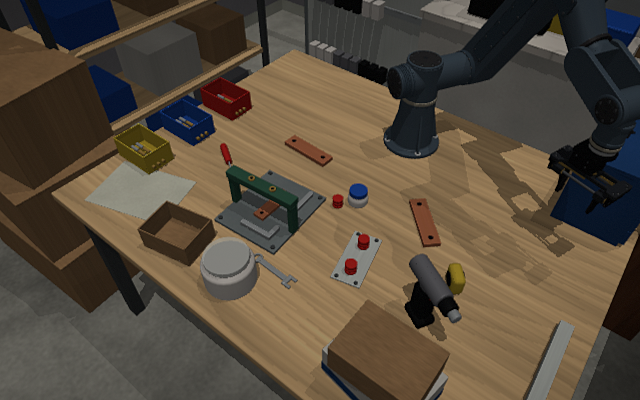

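View pics/side0.png

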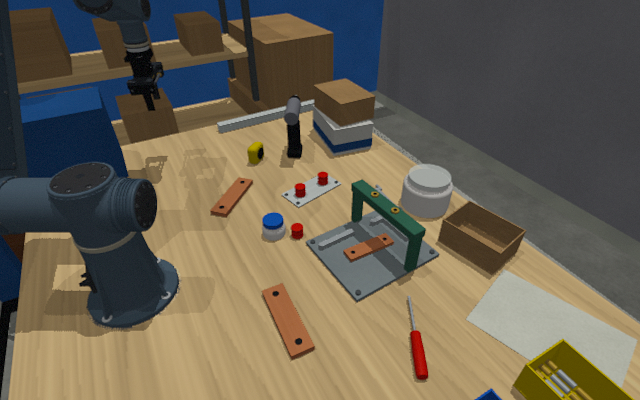

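The side view shows three copper bars. One is on the jig bed (371,246) under the green bridge. The look-alikes are longer and lie on the bench at (232,197) and (287,320). I choose the one on the bed. The stand is at (311,190), with the tub and spare insulator at (273,227) and (297,231).

```bash
cat > fit.py <<'E'
from h import *
def rect(P):
    (c,s,a)=cv2.minAreaRect((P[:,:2]*1000).astype(np.float32)); s=list(s)
    if s[0]<s[1]: s=s[::-1]; a+=90
    a=(a+90)%180-90
    return np.round(c,1),np.round(s,1),round(a,2)
def masks(p,W):
    hsv=cv2.cvtColor(p,cv2.COLOR_BGR2HSV).astype(int); H,S,V=hsv[...,0],hsv[...,1],hsv[...,2]
    x,y,z=W[...,0],W[...,1],W[...,2]
    jig=(x>.4)&(x<.8)&(y>-.4)&(y<0.02)
    st=(x>.45)&(x<.72)&(y>.04)&(y<.26)
    er=lambda m:cv2.erode(m.astype(np.uint8),np.ones((2,2)))>0
    return dict(beam=er(jig&(z>.135)&(z<.16)&(H>50)&(H<95)),bar=er(jig&(z>.015)&(z<.035)&(H<20)&(S>110)&(V>35)&~((H<4)&(S>190))),
      ins=er(st&(z>.033)&(z<.05)&((H<8)|(H>172))&(S>140)), stand=er(st&(z>.0035)&(z<.012)&(S<70)),bed=er(jig&(z>.006)&(z<.018)&(S<80)), stops=er(jig&(z>.022)&(z<.032)&(S<80)))
E
python3 - <<'E'
from fit import *
from scipy.cluster.vq import kmeans
for n in ("scene","side"):
    f=np.load(n+"0.npz"); p,W=f["p"],f["W"]
    for k,m in masks(p,W).items():
        P=W[m]; 
        if len(P)<5: print(n,k,len(P)); continue
        print(n,k,len(P),"z",np.median(P[:,2]).round(4),rect(P))
        if k=="ins":
            C=kmeans(P[:,:2].astype(float),2,seed=1)[0]; d=C[1]-C[0]; print(C.round(4),C.mean(0).round(4),np.hypot(*d).round(4),np.degrees(np.arctan2(d[1],d[0])).round(2))
p=np.load("side0.npz")["p"]; cv2.imwrite("pics/c1.png",cv2.resize(p[170:310,290:450],None,fx=5,fy=4.2,interpolation=cv2.INTER_CUBIC))
E
```

```text
scene beam 712 z 0.1493 (array([ 631.1, -163. ]), array([244.3,  38.7]), -85.01)
scene bar 242 z 0.0257 (array([ 697.5, -213.1]), array([269.2,  68.6]), -29.39)
scene ins 155 z 0.0412 (array([580.6, 161.9]), array([133.3,  31.4]), 14.22)
[[0.6312 0.1749]
 [0.5337 0.1515]] [0.5824 0.1632] 0.1003 -166.5
scene stand 745 z 0.0077 (array([581.2, 162.6]), array([190.4,  86.9]), 13.88)
scene bed 2214 z 0.0138 (array([ 617.3, -136.8]), array([329.7, 291.9]), 4.05)
scene stops 214 z 0.0274 (array([559.3, -82.9]), array([345.8, 104. ]), -21.78)
side beam 910 z 0.1466 (array([ 624.9, -171.1]), array([243.1,  38.3]), -85.8)
side bar 638 z 0.0229 (array([ 670. , -217.5]), array([330.8,  89.7]), -26.22)
side ins 91 z 0.0383 (array([577.8, 156.3]), array([129.7,  28.2]), 13.71)
[[0.6279 0.167 ]
 [0.5309 0.1435]] [0.5794 0.1553] 0.0998 -166.38
side stand 288 z 0.0052 (array([577.4, 155.6]), array([183.1,  84.6]), 12.7)
side bed 4309 z 0.011 (array([ 572.6, -211. ]), array([410.9, 376.6]), -10.78)
side stops 170 z 0.0248 (array([594.5, -89.5]), array([412. , 127.9]), -11.48)
```

View pics/c1.png

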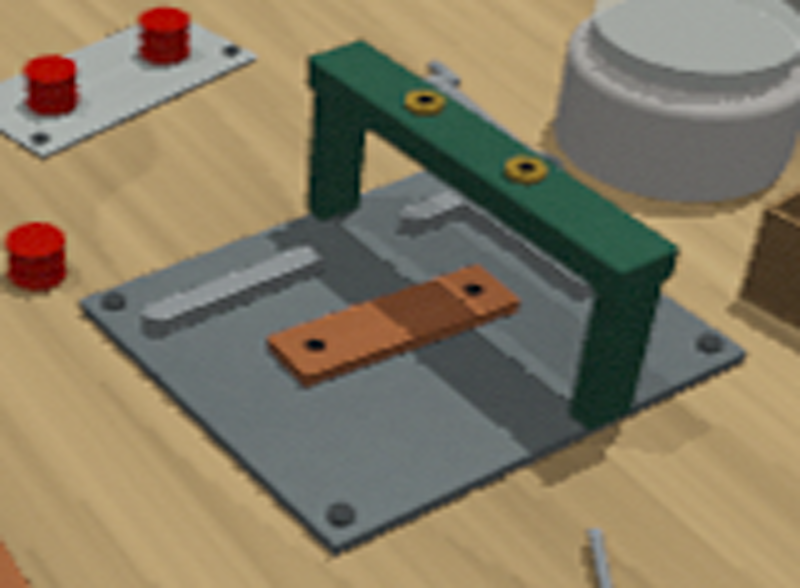

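The crop confirms it: the bar (395,325 in the crop) lies on the jig bed under the bridge, two holes, well short of both stops. Next I check the wrist camera mount and get a rough bar and jig pose.

Run:
```python
from fit import *
np.set_printoptions(precision=4,suppress=True)
c=cams.calibration("wrist"); print(np.array(c["tool_from_camera"]),np.array(c["mtx"]))
b=np.radians(4.6); R=np.array([[np.cos(b),-np.sin(b)],[np.sin(b),np.cos(b)]])
for n,B in (("scene",(.6311,-.163)),("side",(.6249,-.1711))):
    W=np.load(n+"0.npz"); p,W=W["p"],W["W"]; o=np.array(B)-R@[.035,-.010]; print(n,"jig o",o)
    m=masks(p,W)["bar"]; J=(W[...,:2]-o)@R
    m&=(abs(J[...,0])<.13)&(J[...,1]<.05)&(J[...,1]>-.11)
    k,l,st,ce=cv2.connectedComponentsWithStats(m.astype(np.uint8)); i=1+st[1:,4].argmax(); m=l==i
    print(st[i],rect(W[m]), "in jig",rect(J[m]))
```

```text
[[-0.0004 -0.9679 -0.2512  0.0679]
 [ 1.     -0.0004  0.0002  0.0009]
 [-0.0003 -0.2512  0.9679 -0.1608]
 [ 0.      0.      0.      1.    ]] [[310.2763   0.     318.471 ]
 [  0.     310.2763 200.512 ]
 [  0.       0.       1.    ]]
scene jig o [ 0.5954 -0.1558]
[255 201  24  19 210] (array([ 614.5, -168.3]), array([76.1, 39.3]), -0.51) in jig (array([ 18. , -13.9]), array([76.1, 39.3]), -5.11)
side jig o [ 0.5892 -0.1639]
[345 235  49  26 504] (array([ 581.6, -173.4]), array([138.9,  37.4]), 0.37) in jig (array([-8.3, -8.8]), array([138.9,  37.4]), -4.23)
```

```bash
cat > tgt.py <<'E'
from h import *
from scipy.spatial.transform import Rotation as Ro
def rot(psi_x,tilt):  # psi_x: heading of bar/jig x axis in deg; tilt: lean back deg
    a=np.radians(tilt); J=Ro.from_euler("z",psi_x,degrees=True).as_matrix()
    return J@np.array([[-np.cos(a),0,np.sin(a)],[0,1,0],[-np.sin(a),0,-np.cos(a)]])
def tip2tcp(tip,R): return np.asarray(tip)-.025*R[:,2]
def go(p,R):
    s=bot.read_state(); d=np.asarray(p)-s["position"]; w=Ro.from_matrix(R@np.array(s["tcp_rot"]).T).as_rotvec()
    print("shift",d.round(4),"turn share",(w/2).round(4),"deg",np.degrees(np.linalg.norm(w)).round(2))
E
python3 -c "
from tgt import *
go([.48,-.155,.30],rot(4.6,35))"
```

```text
shift [ 0.2764 -0.7459  0.0751] turn share [-0.0386 -0.3051  0.1995] deg 42.01
```

```bash
python3 -m handwheel '[[0.012,-0.03,0.01,-0.004,-0.035,0.023],[0.024,-0.065,0.02,-0.009,-0.07,0.046],[0.037,-0.1,0.03,-0.013,-0.105,0.069],[0.05,-0.135,0.04,-0.018,-0.14,0.092],[0.063,-0.17,0.05,-0.022,-0.175,0.115],[0.076,-0.205,0.06,-0.027,-0.21,0.138],[0.089,-0.24,0.07,-0.031,-0.245,0.161],[0.1,-0.27,0.075,-0.035,-0.27,0.18]]'; python3 -c "
from tgt import *
go([.48,-.155,.30],rot(4.6,35))"
```

```text
time_s: 1.97
position: [0.3032, 0.3191, 0.3008]
tcp_rot: [[-0.854, -0.043, 0.518], [-0.032, 0.999, 0.03], [-0.519, 0.009, -0.855]]
force: [-0.0, -0.0, 1.1]
opening: 1.002
grasp_force: 0.0
shift [ 0.1768 -0.4741 -0.0008] turn share [-0.0024 -0.033   0.0184] deg 4.34
```

```bash
python3 -m handwheel '[[0.014,-0.037,0,0,-0.01,0.005],[0.028,-0.074,0,0,-0.02,0.01],[0.042,-0.111,0,-0.002,-0.033,0.018],[0.055,-0.148,0,-0.002,-0.033,0.018],[0.068,-0.185,0,-0.002,-0.033,0.018],[0.081,-0.222,0,-0.002,-0.033,0.018],[0.095,-0.259,0,-0.002,-0.033,0.018],[0.11,-0.296,0,-0.002,-0.033,0.018]]'; python3 -c "
from tgt import *
go([.53,-.155,.12],rot(4.6,35))"
```

```text
time_s: 2.63
position: [0.3759, 0.1215, 0.2973]
tcp_rot: [[-0.825, -0.077, 0.561], [-0.062, 0.997, 0.045], [-0.562, 0.003, -0.827]]
force: [1.4, 0.0, -0.0]
opening: 1.002
grasp_force: 0.0
shift [ 0.1541 -0.2765 -0.1773] turn share [-0.0009 -0.0069  0.0018] deg 0.82
```

```bash
for i in 1; do python3 -m handwheel '[[0.01,-0.025,0,0,-0.005,0.001],[0.025,-0.055,0,-0.001,-0.007,0.002],[0.04,-0.085,0,-0.001,-0.007,0.002],[0.055,-0.115,0,-0.001,-0.007,0.002],[0.07,-0.145,0,-0.001,-0.007,0.002],[0.085,-0.175,-0.01,-0.001,-0.007,0.002],[0.1,-0.205,-0.03,-0.001,-0.007,0.002],[0.11,-0.23,-0.06,-0.001,-0.007,0.002]]'; done; python3 -c "
from tgt import *
go([.53,-.155,.12],rot(4.6,35))"
```

```text
time_s: 3.3
position: [0.4948, -0.095, 0.264]
tcp_rot: [[-0.833, -0.058, 0.549], [-0.052, 0.998, 0.027], [-0.55, -0.006, -0.835]]
force: [0.4, -0.3, 0.4]
opening: 0.998
grasp_force: 0.0
shift [ 0.0352 -0.06   -0.144 ] turn share [ 0.0039 -0.014   0.011 ] deg 2.09
```

```bash
python3 -m handwheel '[[0.01,-0.02,-0.02,0,0,0],[0.02,-0.04,-0.04,0,0,0],[0.03,-0.05,-0.06,0,0,0],[0.035,-0.05,-0.08,0,0,0],[0.04,-0.05,-0.1,0,0,0],[0.042,-0.05,-0.11,0,0,0],[0.043,-0.05,-0.115,0,0,0],[0.043,-0.05,-0.115,0,0,0]]'
python3 - <<'E'
from tgt import *
go([.53,-.155,.12],rot(4.6,35))
p,d,K,M=cap("wrist"); W=cloud(d,K,M); np.savez("w1.npz",p=p,W=W,K=K,M=M); cv2.imwrite("pics/w1.png",p)
E
```

```text
time_s: 3.97
position: [0.5591, -0.1291, 0.1796]
tcp_rot: [[-0.871, -0.043, 0.489], [-0.042, 0.999, 0.012], [-0.489, -0.011, -0.872]]
force: [-0.6, 0.4, -0.5]
opening: 1.001
grasp_force: 0.0
shift [-0.0291 -0.0259 -0.0596] turn share [ 0.0084 -0.0494  0.019 ] deg 6.14
```

View pics/w1.png

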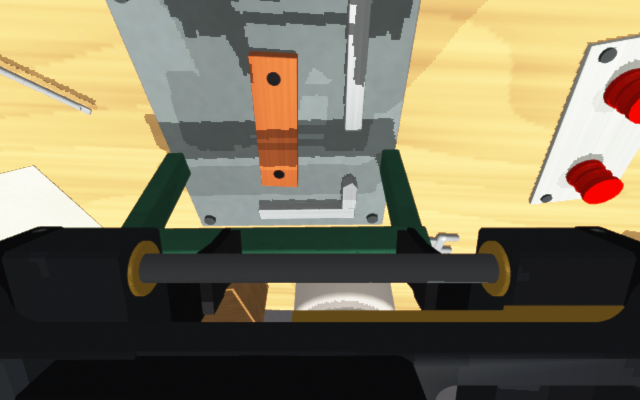

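The wrist view shows the bar at (275,120), the back stop at (310,212) and the two side-stop pieces at (353,65) and (349,193). The bridge posts are at (155,190) and (397,190), and the stand is on the right. The pose hasn't tracked the command exactly, so I check the joints.

Run:
```python
from tgt import *
s=bot.read_state(); print(s["time_s"],np.round(s["joint_positions"],1),np.round(s["qvel"],1),s["position"])
from fit import *
f=np.load("w1.npz"); p,W=f["p"],f["W"]
m=masks(p,W)
for k in ("bar","bed","stops","ins"):
    P=W[m[k]]; print(k,len(P),np.median(P[:,2]).round(4) if len(P) else 0, rect(P) if len(P)>5 else 0)
```

```text
4.0167 [ -32.8   24.   113.9   44.1   23.3 -163.5] [-0.5 -1.2  0.4 -0.   0.3 -0. ] [ 0.55881529 -0.12911666  0.17990028]
bar 5275 0.0247 (array([ 583.5, -169.3]), array([140.9,  39. ]), -0.2)
bed 43790 0.0128 (array([ 607. , -221.1]), array([346.5, 259.5]), -86.36)
stops 3834 0.0267 (array([ 588. , -142.2]), array([231.3, 113.8]), 2.24)
ins 1076 0.0407 (array([583.8, 160.9]), array([128.6,  35.8]), 14.58)
```

Joint 6 is at its limit, so I need the half-turned tool heading. First I fit the jig from this good view.

Run:
```python
from fit import *
from scipy.optimize import least_squares
np.set_printoptions(precision=4,suppress=True)
f=np.load("w1.npz"); p,W=f["p"],f["W"]; z=W[...,2]
v,u=np.mgrid[:400,:640]; m=(z>.022)&(z<.031)&(u>100)&(u<420)&(v<222)&~masks(p,W)["bar"]
hsv=cv2.cvtColor(p,cv2.COLOR_BGR2HSV); m&=hsv[...,1]<90
P=W[m][:,:2]; rc=np.array([[-125,-10,55,71],[55,95,55,71],[95,111,-45,71]])/1e3
def toj(q,P):
    c,s=np.cos(q[2]),np.sin(q[2]); return (P-q[:2])@np.array([[c,-s],[s,c]])
def sdf(J):
    D=[]
    for a,b,c,d in rc:
        dx=np.maximum(np.maximum(a-J[:,0],J[:,0]-b),0); dy=np.maximum(np.maximum(c-J[:,1],J[:,1]-d),0); D.append(np.hypot(dx,dy))
    return np.min(D,0)
q0=[.592,-.16,np.radians(4.6)]
keep=sdf(toj(q0,P))<.015; P=P[keep]; print(len(P))
r=least_squares(lambda q:np.r_[sdf(toj(q,P))],q0,loss="soft_l1",f_scale=.001,x_scale=[.01,.01,.02]); q=r.x
J=toj(q,P); print("jig",q[:2],np.degrees(q[2]),"res mm",1e3*sdf(J).mean(), "maxes",J.min(0),J.max(0))
for nme,sel in (("side1",(J[:,0]<-10e-3)),("side2",(J[:,0]>55e-3)&(J[:,0]<90e-3)&(J[:,1]>.04)),("back",(J[:,1]<.045))): print(nme,sel.sum(),np.percentile(J[sel],[2,50,98],axis=0).tolist() if sel.any() else 0)
b=masks(p,W)["bar"]; k,l,st,_=cv2.connectedComponentsWithStats(b.astype(np.uint8)); i=1+st[1:,4].argmax(); print("bar jig",rect(toj(q,W[l==i][:,:2])),rect(W[l==i]))
# bed points boundary in jig
bd=masks(p,W)["bed"]; J=toj(q,W[bd][:,:2]); J=J[(abs(J[:,0])<.16)&(abs(J[:,1])<.15)]; print("bed",np.percentile(J,[.5,99.5],axis=0))
g=masks(p,W)["ins"]|masks(p,W)["stand"]; print("stand", {k:rect(W[mm]) for k,mm in masks(p,W).items() if k in("ins","stand")})
np.save("jig.npy",q)
```

```text
4045
jig [ 0.592  -0.1586] 3.9478294757754195 res mm 0.006150739168850445 maxes [-0.1173 -0.0448] [0.1122 0.0717]
side1 2602 [[-0.11566801360511743, 0.05504739332508366], [-0.0750757776488564, 0.06277671795494597], [-0.013600020742450938, 0.0705482674515621]]
side2 332 [[0.05603949115710888, 0.05498125436298202], [0.07150489727771496, 0.0630742990851509], [0.08903411031040932, 0.07058783383114503]]
back 859 [[0.09479567272498432, -0.042973728495748674], [0.10088825465932656, -0.0001269912695406031], [0.1106467524837507, 0.0435751652987769]]
bar jig (array([ -9.2, -10.1]), array([140.9,  39. ]), -4.14) (array([ 583.5, -169.3]), array([140.9,  39. ]), -0.2)
bed [[-0.1167 -0.1269]
 [ 0.1368  0.1082]]
stand {'ins': (array([583.8, 160.9]), array([128.6,  35.8]), 14.58), 'stand': (array([580.6, 161.5]), array([190.7,  91.4]), 13.79)}
```

```bash
cat >> tgt.py <<'E'
def roth(psi,tilt): return rot(psi,tilt)*np.array([-1,-1,1])
E
python3 -m handwheel '[[-0.01,-0.005,0.015,0.029,0.001,-0.052],[-0.02,-0.01,0.03,0.06,0.001,-0.107],[-0.03,-0.015,0.045,0.09,0.002,-0.16],[-0.04,-0.02,0.06,0.12,0.003,-0.213],[-0.05,-0.025,0.07,0.15,0.004,-0.267],[-0.06,-0.03,0.07,0.18,0.005,-0.32],[-0.07,-0.03,0.07,0.21,0.005,-0.374],[-0.08,-0.03,0.07,0.24,0.006,-0.428]]'
python3 - <<'E'
from tgt import *
R=roth(-.2,35); tip=np.array([.5785,-.1693,.020])
go(tip2tcp(tip,R)-.1*R[:,2],R); print(np.round(bot.read_state()["joint_positions"],1))
E
```

```text
time_s: 4.68
position: [0.4783, -0.1597, 0.2515]
tcp_rot: [[-0.514, 0.704, 0.49], [0.81, 0.586, 0.009], [-0.281, 0.402, -0.872]]
force: [-0.4, -0.2, -0.7]
opening: 0.996
grasp_force: 0.0
shift [ 0.0285 -0.0094 -0.1291] turn share [ 0.5832 -0.0239 -0.9326] deg 126.07
[ -43.8   11.5  117.4   36.9   35.1 -107.4]
```

```bash
python3 -m handwheel '[[0,0,0,0.033,-0.001,-0.053],[0,0,0,0.066,-0.003,-0.106],[0,0,0,0.099,-0.004,-0.159],[0,0,0,0.132,-0.005,-0.212],[0,0,0,0.165,-0.007,-0.265],[0,0,0,0.198,-0.008,-0.318],[0,0,0,0.231,-0.009,-0.371],[0,0,0,0.264,-0.01,-0.424]]'; python3 -m handwheel '[[0,0,0,0.033,-0.001,-0.053],[0,0,0,0.066,-0.003,-0.106],[0,0,0,0.099,-0.004,-0.159],[0,0,0,0.132,-0.005,-0.212],[0,0,0,0.165,-0.007,-0.265],[0,0,0,0.198,-0.008,-0.318],[0,0,0,0.231,-0.009,-0.371],[0,0,0,0.264,-0.01,-0.424]]' ;python3 - <<'E'
from tgt import *
R=roth(-.2,35); tip=np.array([.5785,-.1693,.020])
go(tip2tcp(tip,R)-.1*R[:,2],R); print(np.round(bot.read_state()["joint_positions"],1))
E
```

```text
time_s: 5.35
position: [0.4787, -0.1594, 0.2511]
tcp_rot: [[0.292, 0.796, 0.53], [0.931, -0.364, 0.034], [0.22, 0.483, -0.847]]
force: [0.3, -0.8, -0.2]
opening: 1.0
grasp_force: 0.0
time_s: 6.02
position: [0.4786, -0.1593, 0.2511]
tcp_rot: [[0.805, 0.167, 0.569], [0.198, -0.98, 0.008], [0.559, 0.106, -0.822]]
force: [0.6, -0.6, -0.1]
opening: 0.999
grasp_force: 0.0
shift [ 0.0282 -0.0097 -0.1287] turn share [ 0.0536 -0.0024 -0.0856] deg 11.57
[-46.6  11.6 121.2  50.8  32.7  -8.4]
```

```bash
python3 -m handwheel '[[0.005,-0.002,-0.02,0.025,-0.001,-0.04],[0.01,-0.004,-0.04,0.0536,-0.0024,-0.0856],[0.015,-0.006,-0.06,0.0536,-0.0024,-0.0856],[0.02,-0.0085,-0.08,0.0536,-0.0024,-0.0856],[0.025,-0.0095,-0.1,0.0536,-0.0024,-0.0856],[0.028,-0.0097,-0.12,0.0536,-0.0024,-0.0856],[0.0282,-0.0097,-0.1287,0.0536,-0.0024,-0.0856],[0.0282,-0.0097,-0.1287,0.0536,-0.0024,-0.0856]]' 0.4;python3 - <<'E'
from tgt import *
R=roth(-.2,35); tip=np.array([.5785,-.1693,.020])
go(tip2tcp(tip,R)-.1*R[:,2],R); go(tip2tcp(tip,R),R); print(np.round(bot.read_state()["joint_positions"],1))
p,d,K,M=cap("wrist"); cv2.imwrite("pics/w2.png",p); W=cloud(d,K,M)
from fit import *
m=masks(p,W)["bar"]; k,l,st,_=cv2.connectedComponentsWithStats(m.astype(np.uint8)); i=1+st[1:,4].argmax(); print(rect(W[l==i]),np.median(W[l==i][:,2]))
E
```

```text
time_s: 6.68
position: [0.5066, -0.169, 0.1203]
tcp_rot: [[0.821, 0.001, 0.571], [0.001, -1.0, 0.001], [0.571, 0.0, -0.821]]
force: [-0.0, -0.5, 0.1]
opening: 0.704
grasp_force: 0.0
shift [ 0.0002 -0.0001  0.0021] turn share [ 0.0001 -0.0015 -0.0023] deg 0.32
shift [ 0.0575 -0.0003 -0.0798] turn share [ 0.0001 -0.0015 -0.0023] deg 0.32
[-44.2  31.7 125.3  98.1  23.7 -47.4]
(array([ 588. , -170.4]), array([129.9,  38.7]), -0.17) 0.02485481460868927
```

View pics/w2.png

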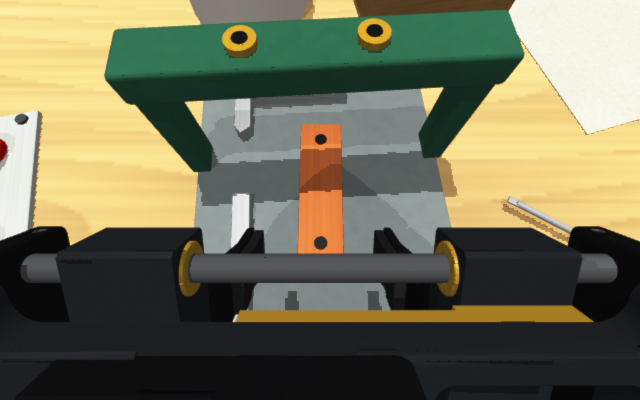

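The bar sits midway between the open fingers (bar centre column about 321), with the beam well clear at row 55 and its bushes at (240,40) and (375,32). I descend and grip.

```bash
python3 -m handwheel '[[0.01,0,-0.014,0,0,0],[0.02,0,-0.028,0,0,0],[0.03,-0.001,-0.042,0,0,0],[0.04,-0.001,-0.055,0,-0.001,-0.002],[0.048,-0.001,-0.066,0,-0.001,-0.002],[0.054,-0.001,-0.074,0,-0.001,-0.002],[0.0575,-0.001,-0.078,0,-0.001,-0.002],[0.0575,-0.001,-0.078,0,-0.001,-0.002]]';python3 - <<'E'
from tgt import *
R=roth(-.2,35); tip=np.array([.5785,-.170,.020])
go(tip2tcp(tip,R),R); s=bot.read_state(); print(np.round(s["joint_positions"],1), s["force"], (s["position"]+.025*np.array(s["tcp_rot"])[:,2]).round(4))
E
```

```text
time_s: 7.4
position: [0.5657, -0.1704, 0.0443]
tcp_rot: [[0.817, -0.001, 0.576], [0.0, -1.0, -0.003], [0.576, 0.003, -0.817]]
force: [0.4, -0.9, 0.7]
opening: 0.695
grasp_force: 0.0
shift [-0.0015  0.0005 -0.0038] turn share [ 0.0014  0.0014 -0.001 ] deg 0.26
[-38.5  43.6 119.3 118.3  23.9 -63.6] [ 0.41118395 -0.9466921   0.67595675] [ 0.5801 -0.1705  0.0238]
```

```bash
python3 -m handwheel '[[0,0,-0.002,0,0,0],[-0.001,0,-0.003,0,0,0],[-0.001,0,-0.0035,0,0,0],[-0.001,0,-0.0035,0,0,0],[-0.001,0,-0.0035,0,0,0],[-0.001,0,-0.0035,0,0,0],[-0.001,0,-0.0035,0,0,0],[-0.001,0,-0.0035,0,0,0]]' && python3 -m handwheel '[[0,0,0,0,0,0],[0,0,0,0,0,0],[0,0,0,0,0,0],[0,0,0,0,0,0],[0,0,0,0,0,0],[0,0,0,0,0,0],[0,0,0,0,0,0],[0,0,0,0,0,0]]' -1;python3 - <<'E'
from tgt import *
s=bot.read_state(); print((s["position"]+.025*np.array(s["tcp_rot"])[:,2]).round(4))
q=np.load("jig.npy"); c,sn=np.cos(q[2]),np.sin(q[2]); Rj=np.array([[c,-sn],[sn,c]])
t=np.array([.020,.034])-.001; w=q[:2]+Rj@t
R=roth(np.degrees(q[2]),35); go(tip2tcp([*w,.0205],R),R)
E
```

```text
time_s: 8.07
position: [0.5637, -0.1701, 0.04]
tcp_rot: [[0.819, -0.002, 0.574], [-0.001, -1.0, -0.003], [0.574, 0.002, -0.819]]
force: [0.5, -0.2, -0.4]
opening: 0.703
grasp_force: 0.0
time_s: 8.73
position: [0.5637, -0.1701, 0.04]
tcp_rot: [[0.819, -0.002, 0.574], [-0.001, -1.0, -0.002], [0.574, 0.002, -0.819]]
force: [0.2, 0.5, 0.6]
opening: 0.179
grasp_force: 0.0
[ 0.5781 -0.1701  0.0195]
shift [0.0307 0.0447 0.001 ] turn share [0.0008 0.0005 0.0354] deg 4.06
```

Closed past the bar's width without any force, so something is off. I look.

Run:
```python
from tgt import *
p,d,K,M=cap("side"); p1,*_=cap("wrist"); a=cv2.resize(p[150:310,290:490],(800,640))[:600]; cv2.imwrite("pics/s3.png",a); cv2.imwrite("pics/w3.png",p1)
s=bot.read_state(); print(s["opening"],s["grasp_force"])
```

```text
0.08568847271474712 0.0
```

View pics/s3.png

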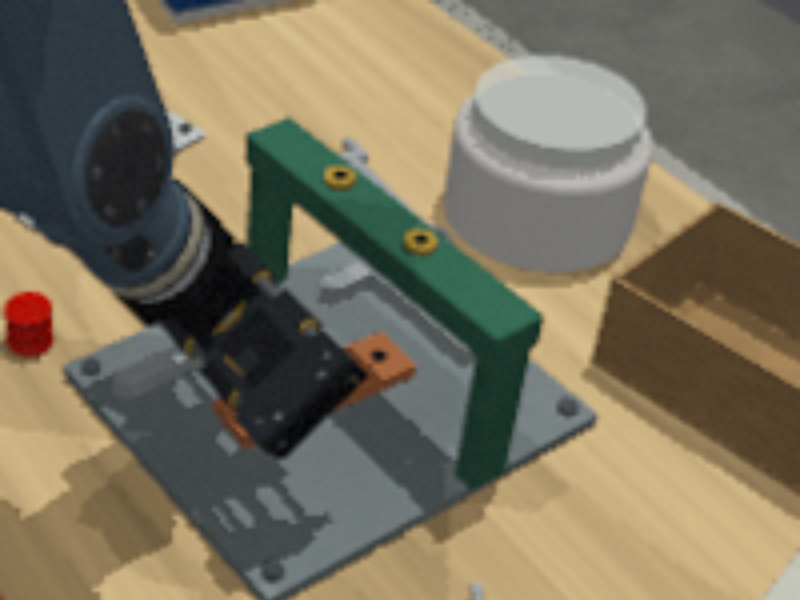

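View pics/w3.png

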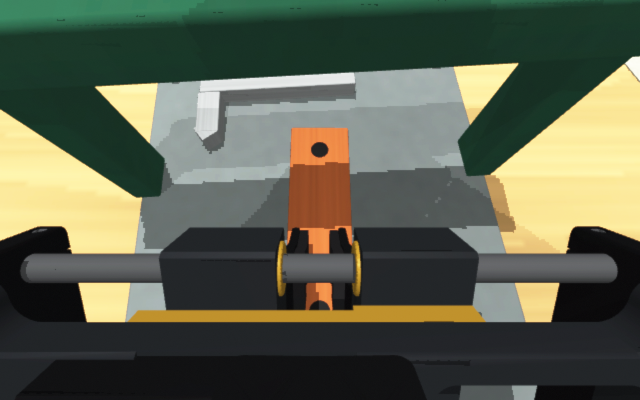

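Run:
```python
from tgt import *
np.set_printoptions(precision=4,suppress=True)
p,d,K,M=cap("wrist"); W=cloud(d,K,M); s=bot.read_state(); R=np.array(s["tcp_rot"])
T=(W-s["position"])@R
print(s["opening"],s["position"],R)
for u in (294,300,318,340,346,352):
    print(u,[(v,T[v,u].round(3).tolist(),W[v,u,2].round(3)) for v in range(224,312,12)])
g=p.max(2)<50
m=g&(abs(T[...,0])<.012)&(abs(T[...,1])<.06)&(T[...,2]>-.03)&(T[...,2]<.06); print(m.sum(),np.percentile(T[m],[1,50,99],axis=0))
```

```text
0.05261752843977558 [ 0.5637 -0.1701  0.04  ] [[ 0.8186 -0.0019  0.5744]
 [-0.0006 -1.     -0.0025]
 [ 0.5744  0.0017 -0.8186]]
294 [(224, [0.007, -0.016, 0.023], np.float64(0.025)), (236, [0.012, -0.013, -0.011], np.float64(0.056)), (248, [0.012, -0.012, -0.027], np.float64(0.069)), (260, [0.034, -0.007, -0.084], np.float64(0.128)), (272, [0.031, -0.007, -0.086], np.float64(0.128)), (284, [0.013, -0.009, -0.06], np.float64(0.096)), (296, [0.01, -0.009, -0.064], np.float64(0.098)), (308, [0.006, -0.009, -0.065], np.float64(0.097))]
300 [(224, [0.007, -0.012, 0.023], np.float64(0.025)), (236, [0.013, -0.01, -0.012], np.float64(0.057)), (248, [0.011, -0.009, -0.023], np.float64(0.065)), (260, [0.033, -0.006, -0.083], np.float64(0.128)), (272, [0.031, -0.005, -0.085], np.float64(0.127)), (284, [0.006, -0.008, -0.048], np.float64(0.083)), (296, [-0.0, -0.008, -0.046], np.float64(0.078)), (308, [-0.005, -0.008, -0.047], np.float64(0.076))]
318 [(224, [0.007, -0.001, 0.024], np.float64(0.024)), (236, [0.001, -0.001, 0.019], np.float64(0.025)), (248, [-0.005, -0.001, 0.014], np.float64(0.02
[... 850 characters left out ...]
at64(0.127)), (272, [0.031, 0.007, -0.085], np.float64(0.128)), (284, [0.025, 0.007, -0.081], np.float64(0.121)), (296, [0.017, 0.008, -0.074], np.float64(0.11)), (308, [0.026, 0.006, -0.094], np.float64(0.131))]
352 [(224, [0.003, 0.022, 0.035], np.float64(0.013)), (236, [0.039, 0.009, -0.08], np.float64(0.128)), (248, [0.038, 0.008, -0.087], np.float64(0.133)), (260, [0.036, 0.008, -0.088], np.float64(0.132)), (272, [0.033, 0.008, -0.089], np.float64(0.132)), (284, [0.029, 0.008, -0.089], np.float64(0.129)), (296, [0.026, 0.008, -0.089], np.float64(0.128)), (308, [0.025, 0.008, -0.092], np.float64(0.13))]
474 [[ 0.0073 -0.0124 -0.0284]
 [ 0.0109 -0.0044 -0.0165]
 [ 0.012   0.0101  0.0004]]
```

Run:
```python
from tgt import *
p,d,K,M=cap("wrist"); cv2.imwrite("pics/w4.png",cv2.resize(p[205:320,250:390],None,fx=5.6,fy=5,interpolation=cv2.INTER_NEAREST))
s=bot.read_state(); print(s["opening"],s["time_s"])
```

```text
0.03000120415698275 8.9333
```

View pics/w4.png

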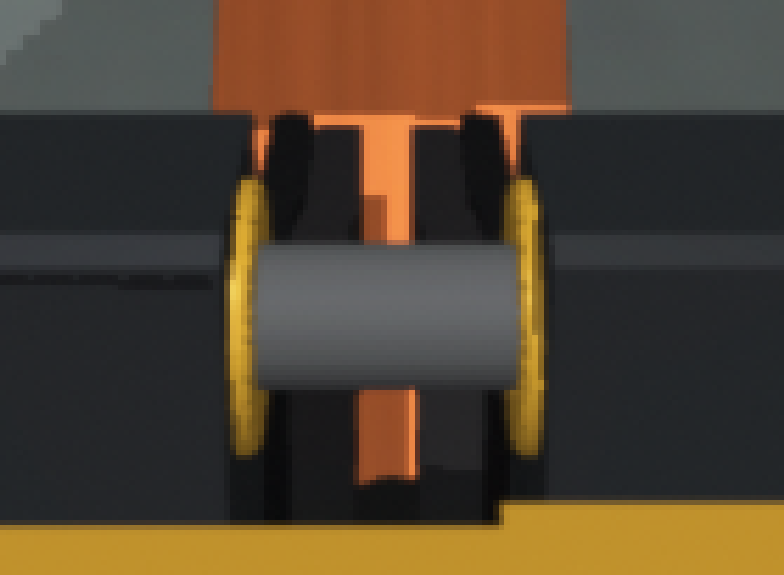

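The fingers have closed just above the bar: their ends show at row 228 and copper is visible between them, so they reach less far than I computed. I'll open and feel downward.

```bash
python3 -m handwheel '[[0,0,0,0,0,0],[0,0,0,0,0,0],[0,0,0,0,0,0],[0,0,0,0,0,0],[0,0,0,0,0,0],[0,0,0,0,0,0],[0,0,0,0,0,0],[0,0,0,0,0,0]]' 0.4 && python3 -m handwheel '[[0,0,-0.001,0,0,0],[0,0,-0.002,0,0,0],[0,0,-0.003,0,0,0],[0,0,-0.004,0,0,0],[0,0,-0.005,0,0,0],[0,0,-0.005,0,0,0],[0,0,-0.005,0,0,0],[0,0,-0.005,0,0,0]]' | grep -v rot
python3 - <<'E'
from tgt import *
p,d,K,M=cap("wrist"); W=cloud(d,K,M); s=bot.read_state(); T=(W-s["position"])@np.array(s["tcp_rot"])
# finger outline: dark, y 25..50 mm
for lo,hi in ((-.055,-.02),(.02,.055)):
    m=(p.max(2)<60)&(T[...,1]>lo)&(T[...,1]<hi)&(T[...,2]>-.04)&(T[...,2]<.05)&(abs(T[...,0])<.02)
    print(m.sum(), np.percentile(T[m],[1,50,90,99,100],axis=0).round(4).tolist() if m.any() else 0, np.argwhere(m).min(0) if m.any() else 0)
E
```

```text
time_s: 9.6
position: [0.5637, -0.17, 0.0399]
tcp_rot: [[0.819, -0.002, 0.574], [-0.001, -1.0, -0.002], [0.574, 0.002, -0.819]]
force: [-0.2, -0.2, -0.4]
opening: 0.558
grasp_force: 0.0
time_s: 10.27
position: [0.5637, -0.1701, 0.0349]
force: [-1.2, -0.2, 0.2]
opening: 0.702
grasp_force: 0.0
707 [[-0.0073, -0.0413, -0.0394], [0.0109, -0.0341, -0.0168], [0.0125, -0.0311, -0.0017], [0.0128, -0.0309, 0.0019], [0.013, -0.0306, 0.0291]] [227 227]
712 [[-0.0082, 0.0295, -0.0396], [0.0108, 0.0326, -0.0174], [0.0124, 0.0376, -0.0019], [0.0127, 0.0398, 0.0017], [0.0133, 0.0457, 0.0292]] [227 373]
```

```bash
python3 -m handwheel '[[0,0,-0.002,0,0,0],[0,0,-0.004,0,0,0],[0,0,-0.006,0,0,0],[0,0,-0.007,0,0,0],[0,0,-0.007,0,0,0],[0,0,-0.007,0,0,0],[0,0,-0.007,0,0,0],[0,0,-0.007,0,0,0]]' | egrep "pos|force" ; python3 -m handwheel '[[0,0,-0.001,0,0,0],[0,0,-0.002,0,0,0],[0,0,-0.003,0,0,0],[0,0,-0.003,0,0,0],[0,0,-0.003,0,0,0],[0,0,-0.003,0,0,0],[0,0,-0.003,0,0,0],[0,0,-0.003,0,0,0]]'| egrep "pos|force"
```

```text
position: [0.5637, -0.1701, 0.028]
force: [-0.8, -0.5, -0.2]
grasp_force: 0.0
position: [0.5637, -0.1701, 0.025]
force: [-0.7, -0.6, -0.7]
grasp_force: 0.0
```

```bash
python3 -m handwheel '[[0,0,-0.001,0,0,0],[0,0,-0.002,0,0,0],[0,0,-0.002,0,0,0],[0,0,-0.002,0,0,0],[0,0,-0.002,0,0,0],[0,0,-0.002,0,0,0],[0,0,-0.002,0,0,0],[0,0,-0.002,0,0,0]]' | egrep "pos|force" ; python3 -m handwheel '[[0,0,-0.001,0,0,0],[0,0,-0.002,0,0,0],[0,0,-0.002,0,0,0],[0,0,-0.002,0,0,0],[0,0,-0.002,0,0,0],[0,0,-0.002,0,0,0],[0,0,-0.002,0,0,0],[0,0,-0.002,0,0,0]]'| egrep "pos|force"
```

```text
position: [0.5637, -0.1701, 0.023]
force: [-0.2, -0.3, -0.2]
grasp_force: 0.0
position: [0.5637, -0.1701, 0.021]
force: [0.5, 0.1, -0.4]
grasp_force: 0.0
```

```bash
python3 -m handwheel '[[0,0,-0.001,0,0,0],[0,0,-0.002,0,0,0],[0,0,-0.002,0,0,0],[0,0,-0.002,0,0,0],[0,0,-0.002,0,0,0],[0,0,-0.002,0,0,0],[0,0,-0.002,0,0,0],[0,0,-0.002,0,0,0]]' | egrep "pos|force" ; python3 -m handwheel '[[0,0,0,0,0,0],[0,0,0,0,0,0],[0,0,0,0,0,0],[0,0,0,0,0,0],[0,0,0,0,0,0],[0,0,0,0,0,0],[0,0,0,0,0,0],[0,0,0,0,0,0]]' -0.2| egrep "pos|force|open"
```

```text
position: [0.5639, -0.1701, 0.0196]
force: [-2.7, -0.1, 5.2]
grasp_force: 2.6
position: [0.5645, -0.1703, 0.0196]
force: [0.6, -0.5, 5.4]
opening: 0.456
grasp_force: 31.3
```

Contact with the bed comes at TCP z ≈ 0.0197, and the grip at opening 0.456 (about 40 mm) confirms the bar is held. For the stop gap and post clearance I regrip 7 mm further forward.

```bash
python3 -m handwheel '[[0,0,0.0005,0,0,0],[0,0,0.0012,0,0,0],[0,0,0.0015,0,0,0],[0.002,0,0.0015,0,0,0],[0.004,0,0.0015,0,0,0],[0.0065,0,0.0015,0,0,0],[0.0065,0,0.0015,0,0,0],[0.0065,0,0.0015,0,0,0]]' 0.4 | egrep "pos|force|open"; python3 -m handwheel '[[0,0,0,0,0,0],[0,0,0,0,0,0],[0,0,0,0,0,0],[0,0,0,0,0,0],[0,0,0,0,0,0],[0,0,0,0,0,0],[0,0,0,0,0,0],[0,0,0,0,0,0]]' -0.2| egrep "pos|force|open"
python3 - <<'E'
from tgt import *
from fit import masks,rect
q=np.load("jig.npy"); c,sn=np.cos(q[2]),np.sin(q[2]); Rj=np.array([[c,-sn],[sn,c]])
p,d,K,M=cap("wrist"); W=cloud(d,K,M); s=bot.read_state()
m=masks(p,W)["bar"]&(np.arange(400)[:,None]<228); k,l,st,_=cv2.connectedComponentsWithStats(m.astype(np.uint8)); i=1+st[1:,4].argmax(); B=W[l==i]
print(rect(B),"far end x",np.percentile(B[:,0],99.5).round(4)); 
R=roth(np.degrees(q[2]),35)
for j in ((.009,.030),(.012,.035)):
    w=q[:2]+Rj@np.array(j); go([*w,s["position"][2]],R)
E
```

```text
position: [0.5704, -0.17, 0.0203]
force: [0.3, 0.6, -0.3]
opening: 0.696
grasp_force: 0.1
position: [0.5701, -0.1702, 0.0204]
force: [1.0, -0.4, -0.4]
opening: 0.454
grasp_force: 30.0
(array([ 617.1, -170.1]), array([71.5, 39.3]), -0.33) far end x 0.652
shift [0.0288 0.0421 0.    ] turn share [0.0008 0.0004 0.0356] deg 4.08
shift [0.0314 0.0473 0.    ] turn share [0.0008 0.0004 0.0356] deg 4.08
```

```bash
python3 -m handwheel '[[0.003,0.004,0,0,0,0.006],[0.007,0.01,0,0,0,0.013],[0.011,0.016,0,0,0,0.02],[0.015,0.022,0,0,0,0.027],[0.019,0.028,0,0.001,0,0.033],[0.022,0.033,0,0.001,0,0.0356],[0.025,0.037,0,0.001,0,0.0356],[0.0265,0.039,0,0.001,0,0.0356]]' | egrep "pos|force|open";  python3 -m handwheel '[[0,0.0004,0,0,0,0],[0,0.0008,0,0,0,0],[0,0.0012,0,0,0,0],[0,0.0016,0,0,0,0],[0,0.002,0,0,0,0],[0,0.002,0,0,0,0],[0,0.002,0,0,0,0],[0,0.002,0,0,0,0]]' | egrep "pos|force|open"
```

```text
position: [0.597, -0.1306, 0.0204]
force: [-0.9, -2.4, -0.5]
opening: 0.453
grasp_force: 30.4
position: [0.5969, -0.129, 0.0204]
force: [2.1, -1.9, -3.6]
opening: 0.453
grasp_force: 30.8
```

```bash
Z='egrep pos|force'; python3 -m handwheel '[[0,0.0005,0,0,0,0],[0,0.001,0,0,0,0],[0,0.0015,0,0,0,0],[0,0.002,0,0,0,0],[0,0.0025,0,0,0,0],[0,0.003,0,0,0,0],[0,0.0035,0,0,0,0],[0,0.0035,0,0,0,0]]' | egrep "pos|^force";  python3 -m handwheel '[[0,0.0003,0,0,0,0],[0,0.0006,0,0,0,0],[0,0.001,0,0,0,0],[0,0.001,0,0,0,0],[0,0.001,0,0,0,0],[0,0.001,0,0,0,0],[0,0.001,0,0,0,0],[0,0.001,0,0,0,0]]' | egrep "pos|^force"
```

```text
position: [0.5966, -0.1254, 0.0204]
force: [0.6, -1.6, -1.5]
position: [0.5966, -0.1245, 0.0204]
force: [-0.0, -2.3, -2.9]
```

```bash
python3 -m handwheel '[[0,0.0003,0,0,0,0],[0,0.0006,0,0,0,0],[0,0.001,0,0,0,0],[0,0.001,0,0,0,0],[0,0.001,0,0,0,0],[0,0.001,0,0,0,0],[0,0.001,0,0,0,0],[0,0.001,0,0,0,0]]' | egrep "pos|^force";  python3 -m handwheel '[[0,0.0003,0,0,0,0],[0,0.0006,0,0,0,0],[0,0.001,0,0,0,0],[0,0.001,0,0,0,0],[0,0.001,0,0,0,0],[0,0.001,0,0,0,0],[0,0.001,0,0,0,0],[0,0.001,0,0,0,0]]' | egrep "pos|^force"
```

```text
position: [0.5967, -0.124, 0.0204]
force: [-1.0, -5.0, -2.1]
position: [0.5967, -0.1239, 0.0204]
force: [-1.6, -8.0, -2.2]
```

Side stop is touched (Fy −8 N). Now I slide along it to the back stop.

```bash
python3 -m handwheel '[[0.0005,0,0,0,0,0],[0.001,0.0001,0,0,0,0],[0.0015,0.0001,0,0,0,0],[0.002,0.0002,0,0,0,0],[0.0025,0.0002,0,0,0,0],[0.003,0.0003,0,0,0,0],[0.0035,0.0003,0,0,0,0],[0.0035,0.0003,0,0,0,0]]' | egrep "pos|^force";  python3 -m handwheel '[[0.0005,0,0,0,0,0],[0.001,0.0001,0,0,0,0],[0.0015,0.0001,0,0,0,0],[0.0015,0.0001,0,0,0,0],[0.0015,0.0001,0,0,0,0],[0.0015,0.0001,0,0,0,0],[0.0015,0.0001,0,0,0,0],[0.0015,0.0001,0,0,0,0]]' | egrep "pos|^force"
```

```text
position: [0.5971, -0.1238, 0.0203]
force: [-12.5, -11.4, 7.8]
position: [0.5985, -0.1238, 0.0204]
force: [-14.0, -11.0, 8.6]
```

```bash
cat > chk.py <<'E'
from tgt import *
from fit import masks,rect
def check(n="wrist"):
    q=np.load("jig.npy"); c,sn=np.cos(q[2]),np.sin(q[2]); Rj=np.array([[c,-sn],[sn,c]])
    p,d,K,M=cap(n); W=cloud(d,K,M); J=np.concatenate([(W[...,:2]-q[:2])@Rj,W[...,2:]],-1)
    inr=(abs(J[...,0])<.13)&(J[...,1]>-.06)&(J[...,1]<.09)
    m=masks(p,W)["bar"]&inr&(J[...,1]<.065); 
    if n=="wrist": m&=(np.arange(400)[:,None]<228)
    k,l,st,_=cv2.connectedComponentsWithStats(m.astype(np.uint8)); i=1+st[1:,4].argmax(); B=J[l==i]
    hsv=cv2.cvtColor(p,cv2.COLOR_BGR2HSV); s=(J[...,2]>.0225)&(J[...,2]<.031)&(hsv[...,1]<90)&inr
    back=J[s&(J[...,0]>.085)&(J[...,1]<.04)]; side=J[s&(J[...,1]>.045)&(J[...,0]>.057)&(J[...,0]<.09)]; s1=J[s&(J[...,1]>.045)&(J[...,0]<-.02)]
    print(n,"bar",rect(B),"xmax",np.percentile(B[:,0],99).round(4),"y",np.percentile(B[:,1],[1,99]).round(4),"z",np.median(B[:,2]).round(4))
    for nm,P,a in(("back",back,0),("side2",side,1),("side1",s1,1)): print(nm,len(P),np.percentile(P[:,a],[1,99]).round(4) if len(P)>5 else 0)
if __name__=="__main__":
    import sys
    for n in sys.argv[1:]: check(n)
    s=bot.read_state(); print(s["time_s"],np.array(s["force"]).round(1),np.round(s["joint_positions"],1))
E
python3 chk.py wrist side
```

```text
wrist bar (array([48.3, 34.6]), array([56.5, 39.4]), 0.04) xmax 0.0753 y [0.0154 0.0537] z 0.0249
back 0 0
side2 732 [0.0549 0.0708]
side1 35 [0.055  0.0581]
side bar (array([78.4, 32.6]), array([38.4, 29.3]), 85.02) xmax 0.0901 y [0.0135 0.0485] z 0.0232
back 25 [0.0924 0.0971]
side2 39 [0.0541 0.0707]
side1 139 [0.0534 0.0708]
21.1333 [-12.4 -11.    9.6] [-31.9  46.7 116.3 121.5  22.8 -64.2]
```

```bash
python3 -m handwheel '[[0.0005,-0.0005,0.0003,0,0,0],[0.001,-0.0008,0.0005,0,0,0],[0.0015,-0.0008,0.0005,0,0,0],[0.002,-0.0008,0.0005,0,0,0],[0.002,-0.0008,0.0005,0,0,0],[0.002,-0.0008,0.0005,0,0,0],[0.002,-0.0008,0.0005,0,0,0],[0.002,-0.0008,0.0005,0,0,0]]' | egrep "pos|^force"; python3 chk.py side
```

```text
position: [0.601, -0.1236, 0.0204]
force: [-8.2, -7.3, 3.6]
side bar (array([80.3, 30.6]), array([35.8, 27.9]), 87.88) xmax 0.0933 y [0.0132 0.048 ] z 0.0228
back 27 [0.0929 0.0974]
side2 34 [0.0539 0.0707]
side1 141 [0.0534 0.0715]
21.85 [-8.1 -6.6  3.2] [-31.8  46.7 116.  120.8  22.7 -63.4]
```

```bash
python3 -m handwheel '[[0.0003,0,0,0,0,0],[0.0006,0,0,0,0,0],[0.001,0,0,0,0,0],[0.0015,0,0,0,0,0],[0.0015,0,0,0,0,0],[0.0015,0,0,0,0,0],[0.0015,0,0,0,0,0],[0.0015,0,0,0,0,0]]' | egrep "pos|^force";python3 -m handwheel '[[0.0003,0,0,0,0,0],[0.0006,0,0,0,0,0],[0.001,0,0,0,0,0],[0.0015,0,0,0,0,0],[0.0015,0,0,0,0,0],[0.0015,0,0,0,0,0],[0.0015,0,0,0,0,0],[0.0015,0,0,0,0,0]]' | egrep "pos|^force"
```

```text
position: [0.6018, -0.1235, 0.0203]
force: [-11.0, -9.2, 5.4]
position: [0.6019, -0.1235, 0.0203]
force: [-15.0, -9.0, 11.2]
```

Force plateau at x 0.6019 with −15 N: the bar is on the back stop too. I verify before lifting.

```bash
python3 chk.py wrist side scene
```

```text
wrist bar (array([47.3, 34.5]), array([47.4, 39.3]), 0.13) xmax 0.0701 y [0.0154 0.0537] z 0.0249
back 0 0
side2 525 [0.0548 0.0707]
side1 0 0
side bar (array([81.2, 31.3]), array([37.4, 23.3]), 89.76) xmax 0.092 y [0.0133 0.0492] z 0.0227
back 25 [0.093  0.0968]
side2 34 [0.054  0.0719]
side1 141 [0.054  0.0717]
scene bar (array([39.3, 36.6]), array([104.7,  37.8]), -0.21) xmax 0.0909 y [0.0182 0.0544] z 0.0261
back 121 [0.0922 0.1118]
side2 41 [0.0538 0.0697]
side1 22 [0.0541 0.0724]
23.3333 [-14.8  -8.9  10.4] [-31.6  46.6 115.8 120.2  22.3 -62.6]
```

```bash
python3 -m handwheel '[[0,0,0,0,0,0],[-0.001,-0.0005,0.001,0,0,0],[-0.002,-0.001,0.004,0,0,0],[-0.003,-0.002,0.008,0,0,0],[-0.003,-0.002,0.013,0,0,0],[-0.003,-0.002,0.018,0,0,0],[-0.003,-0.002,0.022,0,0,0],[-0.003,-0.002,0.022,0,0,0]]' | egrep "pos|force|open"
```

```text
position: [0.6038, -0.1238, 0.0436]
force: [0.8, 0.3, -5.9]
opening: 0.457
grasp_force: 30.0
```

```bash
python3 -m handwheel '[[-0.01,-0.001,0.004,0,0,0],[-0.025,-0.002,0.01,0,0,0],[-0.04,-0.003,0.015,0,0,0],[-0.055,-0.004,0.02,0,0,0],[-0.07,-0.005,0.025,0,0,0],[-0.085,-0.006,0.03,0,0,0],[-0.1,-0.007,0.035,0,0,0],[-0.11,-0.007,0.04,0,0,0]]' | egrep "pos|force|open|time"
python3 - <<'E'
from tgt import *
p,d,K,M=cap("side"); W=cloud(d,K,M); hsv=cv2.cvtColor(p,cv2.COLOR_BGR2HSV)
m=(hsv[...,0]<20)&(hsv[...,1]>110)&(hsv[...,2]>35)&(W[...,2]>.06)&(W[...,2]<.14)&(abs(W[...,1]+.14)<.06)&(W[...,0]>.4)&(W[...,0]<.62)
P=W[m]; print(len(P)); c=P.mean(0); v=np.linalg.svd(P-c)[2]; print(c.round(4),v.round(3))
s=bot.read_state(); print(s["position"],np.round(s["joint_positions"],1))
go([.52,.05,.16],roth(13.8,35))
E
```

```text
time_s: 24.67
position: [0.4917, -0.1315, 0.083]
force: [-0.3, 0.4, -5.6]
opening: 0.455
grasp_force: 30.0
201
[ 0.5352 -0.1315  0.0869] [[-0.982 -0.07   0.175]
 [-0.091  0.99  -0.112]
 [-0.165 -0.126 -0.978]]
[ 0.4902716  -0.13101085  0.08340749] [-42.9  37.8 130.2 116.8  27.9 -70.8]
shift [0.0297 0.181  0.0766] turn share [-0.0008 -0.0013  0.0865] deg 9.91
```

```bash
cat > held.py <<'E'
from tgt import *
def held():
    p,d,K,M=cap("wrist"); W=cloud(d,K,M); hsv=cv2.cvtColor(p,cv2.COLOR_BGR2HSV); s=bot.read_state(); R=np.array(s["tcp_rot"]); T=(W-s["position"])@R
    m=(hsv[...,0]<20)&(hsv[...,1]>110)&(hsv[...,2]>35)&(np.arange(400)[:,None]<226)&(abs(T[...,1])<.03)&(abs(T[...,2])<.09)
    k,l,st,_=cv2.connectedComponentsWithStats(m.astype(np.uint8)); i=1+st[1:,4].argmax(); P=W[cv2.erode((l==i).astype(np.uint8),np.ones((3,3)))>0]
    c=P.mean(0); v=np.linalg.svd(P-c,full_matrices=False)[2]; ax=v[0]*np.sign(v[0][0]); n=v[2]*np.sign(v[2][2])
    far=np.percentile((P-c)@ax,99.5)+.0008; ctr=c+ax*(far-.070)   # top-face centre
    print(len(P),"ax",ax.round(3),"pitch",np.degrees(np.arcsin(ax[2])).round(2),"yaw",np.degrees(np.arctan2(ax[1],ax[0])).round(2),"roll n",n.round(3),"width",np.ptp(np.percentile((P-c)@v[1],[1,99])).round(4),"top centre",ctr.round(4),"underside",(ctr-.012*n).round(4),"rel TCP in tool",(R.T@(ctr-s["position"])).round(4))
    return ctr-.012*n,ax,s
if __name__=="__main__": held()
E
python3 held.py
```

```text
6202 ax [ 0.997  0.071 -0.019] pitch -1.1 yaw 4.08 roll n [ 0.019 -0.003  1.   ] width 0.0375 top centre [ 0.5032 -0.1297  0.0876] underside [ 0.503  -0.1297  0.0756] rel TCP in tool [ 0.0119 -0.001   0.003 ]
```

The bar is held level (pitch −1.1°) and straight. I carry it up and over to the stand.

```bash
python3 -m handwheel '[[0,0.01,0.02,0,0,0],[0,0.03,0.04,0,-0.002,0.005],[0,0.055,0.06,0,-0.004,0.01],[0,0.08,0.075,0,-0.006,0.02],[0,0.105,0.08,0,-0.008,0.035],[0,0.13,0.08,0,-0.01,0.05],[0,0.155,0.08,0,-0.01,0.065],[0,0.175,0.08,0,-0.01,0.085]]' | egrep "pos|force|open|time"
python3 - <<'E'
from tgt import *
go([.568,.158,.12],roth(13.8,33.9)); print(np.round(bot.read_state()["joint_positions"],1))
E
```

```text
time_s: 25.43
position: [0.4935, 0.0457, 0.1635]
force: [-0.1, -1.1, -6.9]
opening: 0.448
grasp_force: 30.0
shift [ 0.0745  0.1123 -0.0435] turn share [-0.004   0.0204 -0.0014] deg 2.39
[-19.8  24.  131.3 108.6  20.2 -48.1]
```

```bash
python3 -m handwheel '[[0.008,0.012,0,0,0.003,0],[0.018,0.028,0,-0.001,0.006,0],[0.03,0.045,-0.005,-0.002,0.01,0],[0.042,0.063,-0.01,-0.003,0.013,0],[0.054,0.082,-0.02,-0.004,0.016,-0.001],[0.065,0.098,-0.03,-0.004,0.019,-0.001],[0.072,0.108,-0.038,-0.004,0.02,-0.001],[0.0745,0.1123,-0.0435,-0.004,0.02,-0.001]]' | egrep "pos|force|open|time"
python3 - <<'E'
from held import *
from fit import masks,rect
u,ax,s=held()
go(s["position"],roth(13.8,33.9))
p,d,K,M=cap("wrist"); W=cloud(d,K,M); mk=masks(p,W)
for k in("stand","ins"): print(k,mk[k].sum(),rect(W[mk[k]]) if mk[k].sum()>9 else 0)
for n in("scene","side"):
    p,d,K,M=cap(n); W=cloud(d,K,M); mk=masks(p,W); print(n,mk["stand"].sum(),rect(W[mk["stand"]]))
p,d,K,M=cap("wrist"); cv2.imwrite("pics/w5.png",p)
E
```

```text
time_s: 26.1
position: [0.5697, 0.1584, 0.1191]
force: [-1.3, 0.3, -6.3]
opening: 0.453
grasp_force: 30.0
6155 ax [ 0.971  0.235 -0.04 ] pitch -2.32 yaw 13.6 roll n [0.04  0.007 0.999] width 0.0376 top centre [0.5819 0.162  0.123 ] underside [0.5814 0.1619 0.111 ] rel TCP in tool [ 0.0138 -0.0006  0.0034]
shift [0. 0. 0.] turn share [-0.0002 -0.0001 -0.0003] deg 0.04
stand 1543 (array([605.2, 167.2]), array([137.6,  88.8]), 13.31)
ins 0 0
scene 600 (array([580.9, 162.8]), array([189.6,  86.1]), 13.33)
side 266 (array([578.2, 156.9]), array([184.6,  86.1]), 13.57)
```

View pics/w5.png

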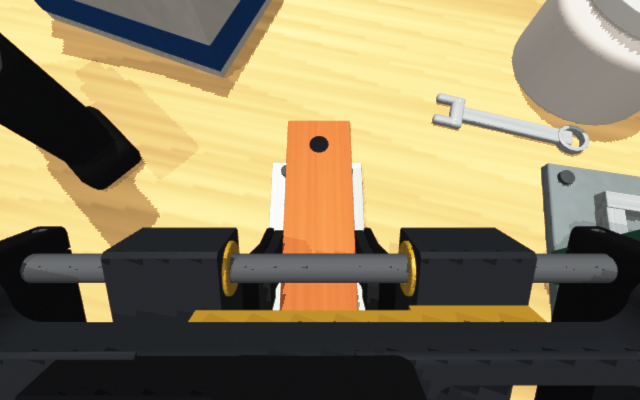

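The bar (mid column 318) is centred over the stand plate (columns 272 to 364, mid 318) and in line. I correct the pitch by 2.3° and lower it.

```bash
python3 -m handwheel '[[0,0,-0.006,0.001,-0.004,0],[0,0,-0.016,0.002,-0.01,0],[0,0,-0.027,0.004,-0.015,0],[0,0,-0.038,0.005,-0.019,0],[-0.001,0,-0.048,0.005,-0.019,0],[-0.001,-0.0005,-0.056,0.005,-0.019,0],[-0.001,-0.0005,-0.062,0.005,-0.019,0],[-0.001,-0.0005,-0.062,0.005,-0.019,0]]' | egrep "pos|force|open|time"; python3 held.py
```

```text
time_s: 27.02
position: [0.5668, 0.1541, 0.0565]
force: [-0.1, -0.3, -5.8]
opening: 0.457
grasp_force: 30.0
6137 ax [ 0.973  0.231 -0.005] pitch -0.31 yaw 13.34 roll n [ 0.006 -0.     1.   ] width 0.0374 top centre [0.5789 0.1574 0.0608] underside [0.5789 0.1574 0.0488] rel TCP in tool [ 0.0119 -0.0002  0.0042]
```

```bash
python3 -m handwheel '[[0.0005,0.001,-0.001,0,0,0],[0.001,0.002,-0.002,0,0,0],[0.0015,0.003,-0.003,0,0,0],[0.0018,0.004,-0.004,0,0,0],[0.0018,0.004,-0.005,0,0,0],[0.0018,0.004,-0.006,0,0,0],[0.0018,0.004,-0.006,0,0,0],[0.0018,0.004,-0.006,0,0,0]]' | egrep "pos|^force|time"; python3 -m handwheel '[[0,0,-0.0003,0,0,0],[0,0,-0.0006,0,0,0],[0,0,-0.001,0,0,0],[0,0,-0.0013,0,0,0],[0,0,-0.0016,0,0,0],[0,0,-0.002,0,0,0],[0,0,-0.002,0,0,0],[0,0,-0.002,0,0,0]]' | egrep "pos|^force|time"
```

```text
time_s: 27.73
position: [0.5689, 0.1588, 0.0513]
force: [0.1, 0.1, -5.7]
time_s: 28.4
position: [0.569, 0.1588, 0.0494]
force: [0.5, -0.4, -5.4]
```

```bash
python3 -m handwheel '[[0,0,-0.0003,0,0,0],[0,0,-0.0006,0,0,0],[0,0,-0.001,0,0,0],[0,0,-0.001,0,0,0],[0,0,-0.001,0,0,0],[0,0,-0.001,0,0,0],[0,0,-0.001,0,0,0],[0,0,-0.001,0,0,0]]' | egrep "pos|^force|time"; python3 held.py
```

```text
time_s: 29.07
position: [0.5691, 0.1588, 0.0486]
force: [-0.0, -0.2, -4.7]
6162 ax [ 0.972  0.235 -0.001] pitch -0.07 yaw 13.58 roll n [ 0.002 -0.002  1.   ] width 0.0375 top centre [0.5812 0.1622 0.0529] underside [0.5811 0.1622 0.0409] rel TCP in tool [ 0.0127 -0.0004  0.0039]
```

```bash
python3 -m handwheel '[[0,0,-0.0003,0,0,0],[0,0,-0.0006,0,0,0],[0,0,-0.001,0,0,0],[0,0,-0.001,0,0,0],[0,0,-0.001,0,0,0],[0,0,-0.001,0,0,0],[0,0,-0.001,0,0,0],[0,0,-0.001,0,0,0]]' | egrep "pos|^force|time"
```

```text
time_s: 29.78
position: [0.5691, 0.1588, 0.0485]
force: [-5.0, -1.9, 6.6]
```

```bash
python3 -m handwheel '[[0,0,0.0005,0,0,0],[0,0,0.0005,0,0,0],[0,0,0.0005,0,0,0],[0,0,0.0005,0,0,0],[0,0,0.0005,0,0,0],[0,0,0.0005,0,0,0],[0,0,0.0005,0,0,0],[0,0,0.0005,0,0,0]]' 0.5 | egrep "pos|force|time|open"; python3 -m handwheel '[[0,0,0.003,0,0,0],[0,0,0.008,0,0,0],[-0.004,-0.001,0.016,0,0,0],[-0.01,-0.003,0.026,0,0,0],[-0.018,-0.005,0.038,0,0,0],[-0.028,-0.007,0.052,0,0,0],[-0.04,-0.01,0.068,0,0,0],[-0.05,-0.012,0.08,0,0,0]]' | egrep "pos|force|time|open"
```

```text
time_s: 30.45
position: [0.5691, 0.1588, 0.0479]
force: [0.5, -1.0, -1.2]
opening: 0.747
grasp_force: 0.0
time_s: 31.12
position: [0.5179, 0.1466, 0.1295]
force: [-0.4, -0.3, 0.2]
opening: 0.753
grasp_force: 0.0
```

```bash
python3 -m handwheel '[[-0.01,0,0.02,0,0,0],[-0.02,0,0.04,0,0,0],[-0.03,0,0.06,0,0,0],[-0.03,0,0.06,0,0,0],[-0.03,0,0.06,0,0,0],[-0.03,0,0.06,0,0,0],[-0.03,0,0.06,0,0,0],[-0.03,0,0.06,0,0,0]]' | egrep "pos|^force|time"
python3 - <<'E'
from tgt import *
from fit import rect
for n in("wrist","scene"):
    p,d,K,M=cap(n); W=cloud(d,K,M); hsv=cv2.cvtColor(p,cv2.COLOR_BGR2HSV)
    x,y,z=W[...,0],W[...,1],W[...,2]
    m=(hsv[...,0]>=4)&(hsv[...,0]<20)&(hsv[...,1]>110)&(hsv[...,2]>35)&(z>.043)&(z<.065)&(x>.48)&(x<.68)&(y>.09)&(y<.23)
    P=W[m]; v=np.linalg.svd(P-P.mean(0),full_matrices=False)[2]; print(n,len(P),rect(P),np.median(P[:,2]).round(4),"normal",v[2].round(3))
    g=(z>.003)&(z<.012)&(hsv[...,1]<70)&(x>.45)&(x<.72)&(y>.05)&(y<.26); print("plate",g.sum(),rect(W[g]))
E
```

```text
time_s: 31.78
position: [0.489, 0.1467, 0.1874]
force: [0.3, 0.0, 1.2]
wrist 4175 (array([583.5, 162.8]), array([137.2,  39.3]), 13.39) 0.0528 normal [ 0.001 -0.001  1.   ]
plate 4494 (array([580.3, 161.8]), array([189.4,  90. ]), 13.47)
scene 541 (array([579.9, 160.7]), array([144.5,  41.1]), 13.94) 0.0536 normal [ 0.006 -0.005  1.   ]
plate 919 (array([580.4, 160.2]), array([192.9,  91.5]), 13.31)
```

The bar lies level at z 0.0528 (0.052 expected), within about 2 mm of the stand's centre and in line with it. Nothing touches the robot, so I hand in.

```bash
python3 -c "
from rig import bot
print(bot.hand_in())"
```

```text
the job is handed in; nothing more can be done
None
```

I slid the bar flush into the jig's corner, gripped and lifted it from under the bridge, laid it level on the stand's two insulators (about 3 mm from centre at most, under 1° out of line), and handed the job in at about 32 s; no verdict was returned.

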